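Refit the crank of the hand coffee mill

ROBOT

A 6-joint arm with a two-finger parallel gripper is mounted at the origin on a cart in front of the work surface, level with it; the furniture and walls round the work are solid. World frame = base frame: x ahead of the robot, y to its left, z up, the work surface at z = 0. Lengths are in m, angles in rad, forces in N, time in s.
With the tool pointing down it reaches from about 0.25 to 0.775 m from the base axis. Payload 4 kg.
Tool frame: the origin (TCP) lies at the centre of the arm's flange, where the gripper is bolted on; the fingertips stand 199 mm ahead of it and the grasp point (between the pads) lies 180 mm ahead of it (robot.tcp_to_tips is the z of the fingertips in the tool frame, in m); z points along the fingers, y is the line along which they close (so a half turn about z gives the same grasp; the last joint's range is limited). The gripper opens to 94 mm and grips with 3 to 60 N. Pads are 16 mm wide; open, the fingers measure 119 mm over their backs; the gripper's body (75 mm by 177 mm) begins 78 mm behind the grasp point.
Start: joints at [-1.393, 0.087, 1.371, -0, 1.684, -0.103], TCP at [0.152, -0.528, 0.405] pointing down, gripper open.
Joint ranges: [-3.1, 3.1], [-0.76, 2.03], [0.27, 2.55], [-1.08, 4.22], [0.17, 2.65], [-2.57, 2.57]. Speed limits (rad/s): [2.79, 2.79, 3.14, 3.14, 3.14, 3.14].

INTERFACE

Orientations are given as [roll, pitch, yaw] about the fixed x, y, z axes, in that order (R = Rz(yaw) Ry(pitch) Rx(roll)).
In Python, from bench import robot gives the robot as it stands.
- The arm moves only by the tool play_rows, never from a script. Its arguments are lists of equal length, an entry for each row: "translation": the shift along the tool's x, y, z scaled (see below), a list of three; "twist": the turn, a rotation vector about the tool's x, y, z scaled (see below), a list of three; "gripper": the opening, from -1 (shut) to 1 (fully open). A call has 1 to 8 rows; each row shifts and turns the commanded pose from where the row before left it, along the tool's axes as they then stand; what a row does not reach is not made up. The controller multiplies each number of a shift by 0.04 m and each number of a turn by 0.1 rad. A row lasts 1/10 s, in which the tool goes at most 50 mm and 8.59 degrees, less where a joint would pass 70% of its speed; a pose out of reach is approached as far as the arm can. A call with a number of a shift or a turn outside -1 to 1 is refused whole. A call with a gripper value outside its range is refused whole. The fingers move at their own pace and stop on an object; the grip force is fixed at half the most. Time passes only in rows, so rows that do not move let the fingers close. It gives the time, the measured TCP pose, the force, the opening and the grip force at its end, in the units of the state.
- robot.get_obs(): the state, without advancing time (a new reading comes with each control period).
- robot.snapshot(name): name is "scene" or "top"; returns the picture (480x640x3 uint8, red, green, blue); there is no depth.
- robot.camera_model(name): a dict with "camera_matrix" (3x3 intrinsics, pixels), "rvec" (rotation vector, rad) and "tvec" (3), from world to camera coordinates, as OpenCV has them. Camera axes: x right, y down, z forward; pixel columns grow to the right and rows downward; lengths in m; the calibration is good to about 2 mm. A picture is of the moment at which its call begins. camera_model takes no time and is no camera call.
- robot.close_job(): hands the job in; it is judged then, once.
Trained networks look in the newest picture that a camera, given by its name, has taken for a name from the list of things; names that differ only in an ending like _2 or _b are one class to them, and where a whole thing is asked for, a point or a joint stands for the part that bears it (a point fixed in the world has none). Each returns a list of dicts, best first, with "score" (0 to 1); they miss things now and then, are a little off and sometimes report something else, mostly with a low value. They report only what shows in the picture. A call takes as long as a camera call.
- robot.recognise(name, camera): "centre" ([x, y, z] in m, in world coordinates, good to about 4 mm: the middle of the surface that is visible of it).
- robot.spot_point(name, camera): "centre" ([x, y, z] in m, in world coordinates, good to about 4 mm: a listed point, or the origin of a listed thing).
The state is a dict: "time": time; "joint_positions": joint angles; "qvel": joint speeds; "joint_torque": joint torques, N m; "tool_pos": TCP position; "ee_rot": TCP orientation; "wrist_force": force on the tool from outside, world axes, zero at the start; "wrist_torque": the same for the moment, N m; "width": finger opening in m; "finger_force": force on a finger pad.
Only numpy, scipy, OpenCV 4.12 (cv2) and the standard library are available. Lean on these libraries where they do the work, as an engineer would, in place of code of your own. Each camera call takes 0.05 s, during which the arm holds its last target. There are 200 camera calls.

TASK

Lift the crank out of the wooden tool stand and refit it on the coffee mill: slide its stem down the mill's neck past the spring catch, turn it by feel until its cross-shaped end drops into the drive hidden inside, and press it fully home so that the catch holds it and its shoulder sits down on the neck. Do not force it: a light push is enough, and leaning on it damages the burr bearing. Leave the cup, jar, teaspoon and tin where they are, and let go of the crank when it is fitted.

Things in the scene. Friction and masses are not known exactly. Their poses are not given: they have to be found in the camera images.
- crank: Steel crank, about 0.24 kg (+-25 %). Origin on the stem's axis in the plane of the shoulder (underside of a flange 27 mm across, 5 mm thick); z up along that axis, x along the arm. The flat arm (13 mm wide, 5 to 12 mm above the shoulder) reaches to x = 94 mm; a dark wooden knob (27 mm across, top 47 mm above the shoulder) stands on it at x = 86 mm. It starts upright in the stand's hole.
- crank_grip (a point): Where to grip the crank: on its axis, 34 mm above the shoulder, in the middle of a round knurled steel barrel 22 mm across that stands from 12 to 51 mm above the shoulder. Any grip direction is free. Axes as the crank's.
- crank_drive (a point): Lower end of the crank's drive, 50 mm below the shoulder. The stem from the shoulder down: round, 13 mm across, to 37 mm, with a catch groove 8 mm wide centred 22 mm down; then, past a short taper, the drive, a cross of two blades 12.5 mm wide and 4.5 mm thick along the crank's x and y, from 40 to 50 mm; then a round pilot 7 mm across that tapers to 4.5 mm and ends 56 mm down.
- mill: Hand coffee mill fixed to the worktop by a rubber suction foot 116 mm across: brushed cylinder 82 mm across, steel dome, and on top a neck 28 mm across whose mouth is 135 mm above the worktop. Origin on its upright axis at the worktop. The neck's bore is 15.4 mm wide, countersunk to 21 mm in the top 3 mm.
- mill_mouth (a point): Centre of the mouth of the mill's neck, in the plane of its rim; z up. The crank is home when its shoulder meets this rim.
- mill_catch (a point): Outer end of the spring catch, a small stub on the side of the neck, 22 mm below the mouth. Its ball nose reaches into the bore, presses on the stem with about 7 N and snaps into the stem's groove when the crank is home. It takes roughly 3 to 8 N of downward push to pass (first with the shoulder 28 mm above the mouth, again at 18 mm), then 1 to 4 N of drag all the way.
- mill_drive (a point): Flat top of the stiffly turning burr spindle (0.04 N m), out of sight 41 mm below the mouth, with a cross-shaped socket (slots 6.4 mm wide) at a random unmeasured angle. The pilot enters at any angle, but the cross rests on top, shoulder 9 mm above the mouth, until it agrees with the slots to about 6 degrees (repeats every quarter turn: 90 degrees of turning finds it); then it sinks the last 9 mm.
- stand: Fixed beech tool stand, a block 76 x 190 x 66 mm lying along its y axis, origin under its centre. The crank stands in a loose hole at its -y end, arm pointing roughly away from the other tools: a wooden brush handle (top 62 mm above the block) at y = +4 mm and a tamper (53 mm across, top 57 mm above the block) at y = +58 mm, both fixed to the stand.
- stand_hole (a point): Mouth of the stand's crank hole, in the block's top face 66 mm above the worktop; hole 16.5 mm wide, 62 mm deep.
- cup: Small white espresso cup with a handle, 65 x 89 x 54 mm, origin at its underside; bystander behind the work.
- honey_jar: Glass jar with a yellow lid, 64 mm across and 87 mm tall, origin under its centre; bystander behind the work.
- teaspoon: Teaspoon lying flat, 138 x 28 x 12 mm, origin under its centre; bystander behind the work.
- tin: Low food tin, 76 mm across and 58 mm tall, origin under its centre; bystander behind the work.

How it is judged:
By the outcome, as a careful person would: the job done as asked, in the order asked, and still so for the second after the job is handed in, with the robot touching nothing.
It also fails if it takes over 64 s, if anything falls off the work surface, if the arm or the gripper's body presses on something with over 40 N, if the wrist force passes 120 N, or if a joint passes its speed limit or range.

## Working session

There is one attempt and no reset: what is moved stays moved. The work goes in short steps, Python scripts to look and compute and a tool call to move; the robot and the scene stay as the last step left them, time stands still between calls to the robot, and variables do not carry over. Pictures are saved under pics/ and viewed, at most 10 in all, crops included, and the job is handed in when it is done.

Besides the shell and the picture viewer there is one more tool, called after "Call:" as name(argument=value, ...), one argument or row to a line, values as JSON. play_rows: Moves the arm, as the interface text tells. Its arguments: {"type":"object","properties":{"translation":{"type":"array","items":{"type":"array","items":{"type":"number","minimum":-1,"maximum":1}}},"twist":{"type":"array","items":{"type":"array","items":{"type":"number","minimum":-1,"maximum":1}}},"gripper":{"type":"array","items":{"type":"number"}}},"required":["translation","twist","gripper"]}

```bash
mkdir -p pics; ls; cat > h.py <<'E'
import numpy as np,cv2
from bench import robot
from scipy.spatial.transform import Rotation as R
def cam(n):
    m=robot.camera_model(n);return np.array(m["camera_matrix"]),np.array(m["rvec"],float),np.array(m["tvec"],float)
def ray(n,px,z):
    K,r,t=cam(n);Rm=cv2.Rodrigues(r)[0];c=-Rm.T@t.ravel();d=Rm.T@np.linalg.inv(K)@np.array([px[0],px[1],1.]);return c+d*(z-c[2])/d[2]
def proj(n,p):
    K,r,t=cam(n);return cv2.projectPoints(np.array([p],float),r,t,K,None)[0].reshape(2).round(1)
E
python3 - <<'E'
from h import *
for c in("scene","top"):
    cv2.imwrite(f"pics/{c}0.png",robot.snapshot(c)[...,::-1])
    for n in("crank_grip","mill_mouth","stand_hole","mill_catch","crank","mill","stand"):
        for d in robot.spot_point(n,c)[:2]:print(c,n,np.round(d["centre"],4),round(d["score"],2),proj(c,d["centre"]))
o=robot.get_obs();print(o["time"],o["tool_pos"],o["ee_rot"],o["wrist_force"])
E
```

```text
pics
scene crank_grip [ 0.466  -0.2448  0.103 ] 0.84 [331. 348.]
scene mill_mouth [0.5128 0.1234 0.1319] 0.96 [218.3 197.1]
scene stand_hole [ 0.4655 -0.2445  0.0652] 0.59 [330.6 360.3]
scene mill_catch [0.5168 0.1543 0.1069] 0.62 [213.4 197.6]
scene crank [ 0.4634 -0.2399  0.0666] 0.91 [327.6 358.7]
scene crank [ 5.115e-01  1.286e-01 -1.000e-04] 0.18 [227.  242.4]
scene mill [0.5127 0.1263 0.001 ] 0.74 [228.  242.4]
scene stand [ 0.4776 -0.1783 -0.0024] 0.83 [310.1 349.4]
top crank_grip [ 0.4658 -0.2431  0.099 ] 0.59 [411.8 313.9]
top mill_mouth [0.5087 0.1269 0.1393] 0.7 [206. 295.]
top stand_hole [ 0.4626 -0.2416  0.0679] 0.89 [408.6 315.5]
top mill_catch [0.5176 0.1543 0.1123] 0.75 [194.3 290.9]
top crank [ 0.4666 -0.2403  0.072 ] 0.96 [408.1 313.4]
top mill [ 0.5154  0.1205 -0.0015] 0.75 [224.1 293.7]
top stand [ 0.4772 -0.1748 -0.0026] 0.93 [370.1 308.9]
top stand [ 0.6594 -0.1713  0.0016] 0.49 [365.3 219.3]
0.8 [ 0.15240355 -0.52846259  0.40473637] [3.14142800e+00 1.33680506e-06 2.80798171e-01] [-0.47290995 -0.28180593 -0.10220407]
```

View pics/scene0.png

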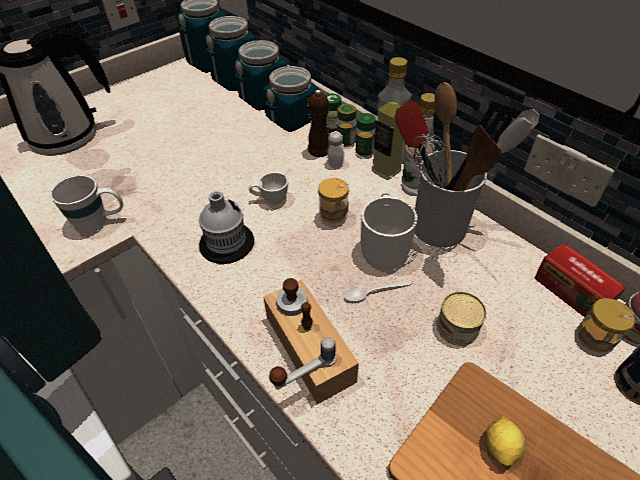

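View pics/top0.png

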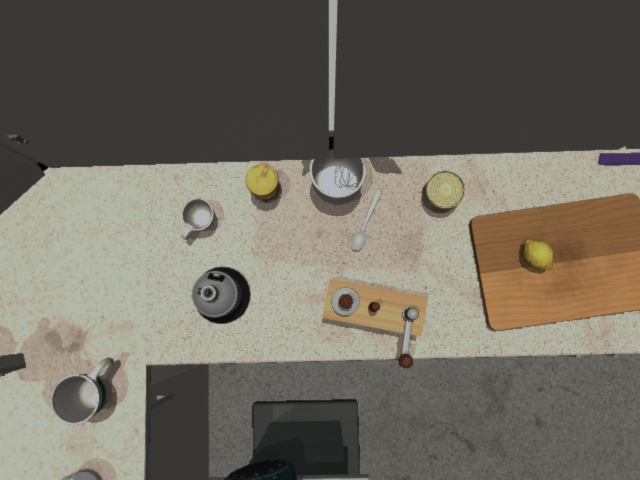

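Scene: the crank barrel is at (328,348) with its knob at (278,376). The mill neck is at (217,198). Top: barrel (412,314), knob (406,361) pointing to -x, neck (208,293). I'll crop in for precision.

```bash
python3 - <<'E'
import cv2,numpy as np
s=cv2.imread("pics/scene0.png");t=cv2.imread("pics/top0.png")
def crop(im,x,y,w=40,h=30):
    c=cv2.resize(im[y:y+h,x:x+w],(400,300),interpolation=cv2.INTER_CUBIC)
    for i in range(0,w,10):cv2.putText(c,str(x+i),(i*10,10),0,.35,(0,0,255),1);cv2.line(c,(i*10,0),(i*10,300),(0,0,255),1)
    for i in range(0,h,10):cv2.putText(c,str(y+i),(0,i*10+10),0,.35,(0,0,255),1);cv2.line(c,(0,i*10),(400,i*10),(0,0,255),1)
    return c
cv2.imwrite("pics/crops.png",np.vstack([np.hstack([crop(s,310,335),crop(s,200,185)]),np.hstack([crop(t,395,300),crop(t,190,280)])]))
E
```

```text
(no output)
```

View pics/crops.png

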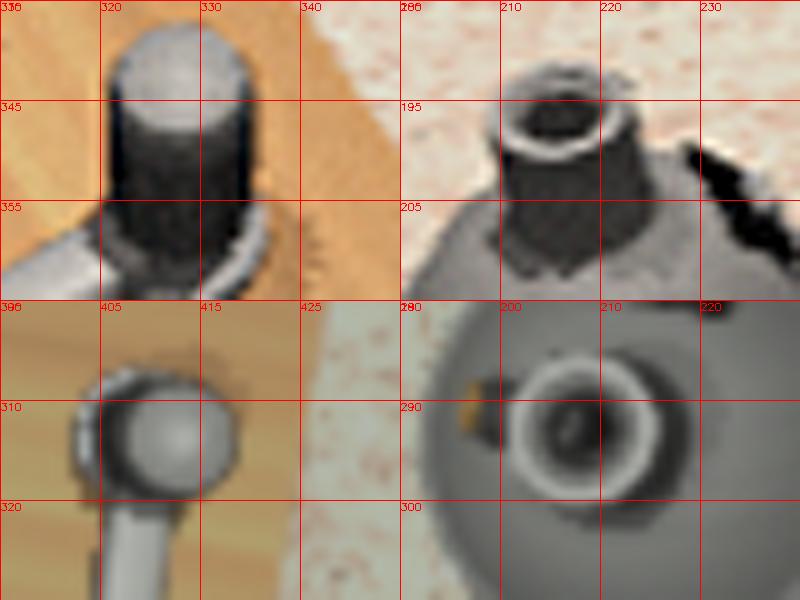

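Barrel top: scene about (327.7,342.2), top (412.6,313.3). Mouth: scene about (215.8,196.1), top (207.9,292.4).

```bash
cat >> h.py <<'E'
def tri(a,b):
    P=[]
    for n in("scene","top"):
        K,r,t=cam(n);P.append(K@np.hstack([cv2.Rodrigues(r)[0],t.reshape(3,1)]))
    X=cv2.triangulatePoints(P[0],P[1],np.array(a,float),np.array(b,float)).ravel();return X[:3]/X[3]
E
python3 - <<'E'
from h import *
np.set_printoptions(precision=4,suppress=True)
print("barrel",tri((327.7,342.2),(412.6,313.3)),"fixed z",ray("scene",(327.7,342.2),.117),ray("top",(412.6,313.3),.117))
print("mouth",tri((215.8,196.1),(207.9,292.4)),"fixed z",ray("scene",(215.8,196.1),.135),ray("top",(207.9,292.4),.135))
print("knob",tri((278,374),(405.5,360.5)),ray("top",(405.5,360.5),.113))
o=robot.get_obs();print(o["width"],o["time"])
for n in ("scene","top"):
  K,r,t=cam(n);print(n,-cv2.Rodrigues(r)[0].T@t.ravel())
E
```

```text
barrel [ 0.4656 -0.2411  0.1165] fixed z [ 0.4635 -0.2402  0.117 ] [ 0.4669 -0.242   0.117 ]
mouth [0.5118 0.1255 0.1341] fixed z [0.5093 0.1257 0.135 ] [0.5134 0.1244 0.135 ]
knob [ 0.3814 -0.2264  0.1048] [ 0.3834 -0.2261  0.113 ]
0.094027557519079 0.8
scene [ 0.2145 -0.5176  0.7548]
top [ 0.4734 -0.0907  1.1438]
```

Call:
play_rows(
  translation=[
    [0, 0, 0],
    [0, 0, 0],
    [0, 0, 0],
    [0, 0, 0],
    [0, 0, 0],
    [0, 0, 0],
    [0, 0, 0],
    [0, 0, 0],
  ],
  twist=[
    [0, 0, -1],
    [0, 0, -1],
    [0, 0, -1],
    [0, 0, -1],
    [0, 0, -1],
    [0, 0, -1],
    [0, 0, -1],
    [0, 0, -1],
  ],
  gripper=[0, 0, 0, 0, 0, 0, 0, 0],
)

```text
time: 1.6
tool_pos: [0.1524, -0.5285, 0.4047]
ee_rot: [3.142, 0.0, 1.085]
wrist_force: [-0.8, -0.2, 0.4]
width: 0.047
finger_force: 0.0
```

Call:
play_rows(
  translation=[
    [0, 0, 0],
    [0, 0, 0],
    [0, 0, 0],
    [0, 0, 0],
    [0.9, 0.7, 0.1],
    [0.9, 0.7, 0.1],
    [0.9, 0.7, 0.1],
    [0.9, 0.7, 0.1],
  ],
  twist=[
    [0, 0, -1],
    [0, 0, -1],
    [0, 0, -1],
    [0, 0, -0.2],
    [0, 0, 0],
    [0, 0, 0],
    [0, 0, 0],
    [0, 0, 0],
  ],
  gripper=[0, 0, 0, 0, 0, 0, 0, 0],
)

```text
time: 2.4
tool_pos: [0.2881, -0.4042, 0.3887]
ee_rot: [3.141, 0.0, 1.398]
wrist_force: [0.4, -0.8, 0.5]
width: 0.0471
finger_force: 0.0
```

```bash
cat >> h.py <<'E'
def go(x,y,z,yaw=None):
    o=robot.get_obs();p=np.array(o["tool_pos"]);M=R.from_euler("xyz",o["ee_rot"])
    d=M.inv().apply(np.array([x,y,z])-p)/.04
    print("t",round(o["time"],2),"pos",p.round(4),"rot",np.round(o["ee_rot"],4),"q6",round(o["joint_positions"][5],3),"units",d.round(3),"w",round(o["width"],4),"ff",np.round(o["finger_force"],1),"F",np.round(o["wrist_force"],2),"T",np.round(o["wrist_torque"],3))
    if yaw is not None:print("twist units",-(yaw-o["ee_rot"][2])/.1)
E
python3 -c "
from h import *
go(.4655,-.2412,.36,1.4)"
```

```text
t 2.4 pos [ 0.2881 -0.4042  0.3887] rot [3.1410e+00 4.0000e-04 1.3983e+00] q6 -0.894 units [4.777 3.67  0.717] w 0.0471 ff 0.0 F [ 0.41 -0.8   0.45] T [-0.061 -0.108 -0.014]
twist units -0.01659448696454957
```

Call:
play_rows(
  translation=[
    [0.8, 0.61, 0.12],
    [0.8, 0.61, 0.12],
    [0.8, 0.61, 0.12],
    [0.8, 0.61, 0.12],
    [0.8, 0.61, 0.12],
    [0.7, 0.55, 0.12],
    [0, 0, 0],
    [0, 0, 0],
  ],
  twist=[
    [0, 0, 0],
    [0, 0, 0],
    [0, 0, 0],
    [0, 0, 0],
    [0, 0, 0],
    [0, 0, 0],
    [0, 0, 0],
    [0, 0, 0],
  ],
  gripper=[0, 0, 0, 0, 0, 0, 0, 0],
)

```text
time: 3.2
tool_pos: [0.4612, -0.2441, 0.3597]
ee_rot: [-3.141, 0.0, 1.402]
wrist_force: [-0.7, -0.6, 0.2]
width: 0.0472
finger_force: 0.0
```

```bash
python3 -c "
from h import *
go(.4655,-.2412,.282,1.4)
s=robot.snapshot('scene');t=robot.snapshot('top')
cv2.imwrite('pics/a.png',np.hstack([cv2.resize(s[290:390,270:370],(400,400)),cv2.resize(t[265:365,360:460],(400,400))])[...,::-1])"
```

```text
t 3.2 pos [ 0.4612 -0.2441  0.3597] rot [-3.1407e+00  4.0000e-04  1.4016e+00] q6 -0.426 units [0.091 0.097 1.941] w 0.0472 ff 0.0 F [-0.68 -0.59  0.22] T [-0.056 -0.018 -0.063]
twist units 0.016187612156119968
```

View pics/a.png

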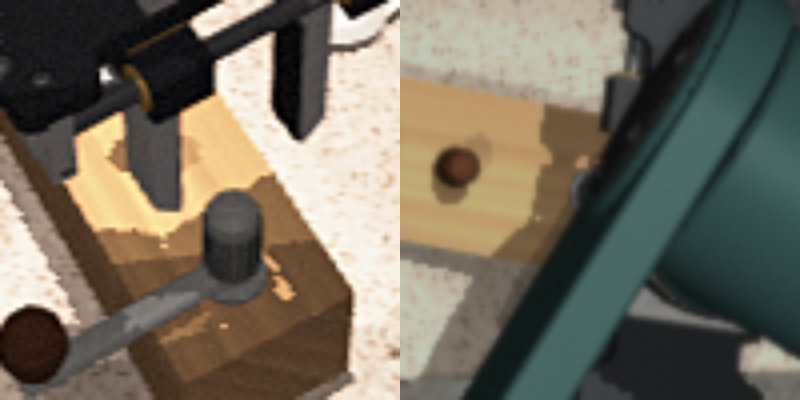

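The fingers straddle the barrel, left finger at (155,200) and right at (305,135), still above it. I'll correct the offset, descend and grip.

Call:
play_rows(
  translation=[
    [0.09, 0.1, 0],
    [0, 0, 0.6],
    [0, 0, 0.6],
    [0, 0, 0.5],
    [0, 0, 0.22],
    [0, 0, 0],
    [0, 0, 0],
    [0, 0, 0],
  ],
  twist=[
    [0, 0, 0],
    [0, 0, 0],
    [0, 0, 0],
    [0, 0, 0],
    [0, 0, 0],
    [0, 0, 0],
    [0, 0, 0],
    [0, 0, 0],
  ],
  gripper=[0, 0, 0, 0, 0, 0, 0, -0.3],
)

```text
time: 4.1
tool_pos: [0.4658, -0.2421, 0.2847]
ee_rot: [3.139, 0.001, 1.4]
wrist_force: [-0.5, 0.2, 0.9]
width: 0.0422
finger_force: 0.0
```

Call:
play_rows(
  translation=[
    [0, 0, 0],
    [0, 0, 0],
    [0, 0, 0],
    [0, 0, 0],
    [0, 0, 0],
    [0, 0, 0],
    [0, 0, 0],
    [0, 0, 0],
  ],
  twist=[
    [0, 0, 0],
    [0, 0, 0],
    [0, 0, 0],
    [0, 0, 0],
    [0, 0, 0],
    [0, 0, 0],
    [0, 0, 0],
    [0, 0, 0],
  ],
  gripper=[-0.5, -0.7, -1, -1, -1, -1, -1, -1],
)

```text
time: 4.9
tool_pos: [0.4654, -0.2417, 0.2837]
ee_rot: [3.141, 0.0, 1.401]
wrist_force: [-2.7, 0.4, 5.4]
width: 0.0216
finger_force: 30.0
```

```bash
python3 -c "
from h import *
go(.4655,-.2412,.42,1.4)"
```

```text
t 4.9 pos [ 0.4654 -0.2417  0.2837] rot [3.1415e+00 5.0000e-04 1.4008e+00] q6 -0.417 units [ 1.200e-02  2.000e-03 -3.407e+00] w 0.0216 ff 30.0 F [-2.74  0.41  5.37] T [0.042 0.443 0.019]
twist units 0.007874142945900608
```

Call:
play_rows(
  translation=[
    [0, 0, -0.2],
    [0, 0, -0.5],
    [0, 0, -0.6],
    [0, 0, -0.6],
    [0, 0, -0.6],
    [0, 0, -0.6],
    [0, 0, -0.6],
    [0, 0, 0],
  ],
  twist=[
    [0, 0, 0],
    [0, 0, 0],
    [0, 0, 0],
    [0, 0, 0],
    [0, 0, 0],
    [0, 0, 0],
    [0, 0, 0],
    [0, 0, 0],
  ],
  gripper=[-1, -1, -1, -1, -1, -1, -1, -1],
)

```text
time: 5.7
tool_pos: [0.4659, -0.2418, 0.4344]
ee_rot: [3.135, 0.003, 1.401]
wrist_force: [0.6, 0.6, -2.3]
width: 0.0216
finger_force: 30.0
```

Call:
play_rows(
  translation=[
    [0.5, 0, 0],
    [0.9, -0.05, 0],
    [0.9, -0.05, 0],
    [0.9, -0.05, 0],
    [0.9, -0.05, 0],
    [0.9, -0.05, 0],
    [0.9, -0.05, 0],
    [0.9, -0.05, 0],
  ],
  twist=[
    [0, 0, 0],
    [0, 0, 0],
    [0, 0, 0],
    [0, 0, 0],
    [0, 0, 0],
    [0, 0, 0],
    [0, 0, 0],
    [0, 0, 0],
  ],
  gripper=[-1, -1, -1, -1, -1, -1, -1, -1],
)

```text
time: 6.5
tool_pos: [0.4976, 0.0303, 0.4286]
ee_rot: [-3.139, 0.0, 1.401]
wrist_force: [-0.1, 0.5, -2.7]
width: 0.0215
finger_force: 30.0
```

Call:
play_rows(
  translation=[
    [0.9, -0.05, 0],
    [0.8, 0, 0],
    [0.4, 0, 0],
    [0.2, 0, 0],
    [0, 0, 0],
    [0, 0, 0],
    [0, 0, 0],
    [0, 0, 0],
  ],
  twist=[
    [0, 0, 0],
    [0, 0, 0],
    [0, 0, 0],
    [0, 0, 0],
    [0, 0, 0],
    [0, 0, 0],
    [0, 0, 0],
    [0, 0, 0],
  ],
  gripper=[-1, -1, -1, -1, -1, -1, -1, -1],
)

```text
time: 7.3
tool_pos: [0.5113, 0.1187, 0.4312]
ee_rot: [3.141, 0.0, 1.399]
wrist_force: [-0.1, 0.6, -2.6]
width: 0.0218
finger_force: 30.0
```

```bash
python3 - <<'E'
from h import *
go(.5115,.1252,.42,1.4)
s=robot.snapshot('scene');t=robot.snapshot('top')
cv2.imwrite("pics/s2.png",s[...,::-1]);cv2.imwrite("pics/t2.png",t[...,::-1])
for n in("crank_drive","crank","mill_mouth","crank_grip"):
  for d in robot.spot_point(n,"scene")[:1]:print(n,np.round(d["centre"],4),round(d["score"],2))
a=s[130:230,165:265];b=t[245:345,160:260]
f=lambda c:cv2.resize(c,(400,400),interpolation=cv2.INTER_CUBIC)
cv2.imwrite('pics/b.png',np.hstack([f(a),f(b)])[...,::-1])
E
```

```text
t 7.3 pos [0.5113 0.1187 0.4312] rot [3.1412e+00 2.0000e-04 1.3990e+00] q6 0.292 units [ 0.16  -0.022  0.28 ] w 0.0218 ff 30.0 F [-0.06  0.61 -2.56] T [-0.039 -0.098 -0.044]
twist units -0.009652949075196204
crank_drive [ 0.4634 -0.244   0.0669] 0.33
crank [0.508  0.1184 0.2133] 0.85
mill_mouth [0.5132 0.1227 0.1365] 0.65
crank_grip [0.5122 0.1175 0.2506] 0.57
```

View pics/b.png

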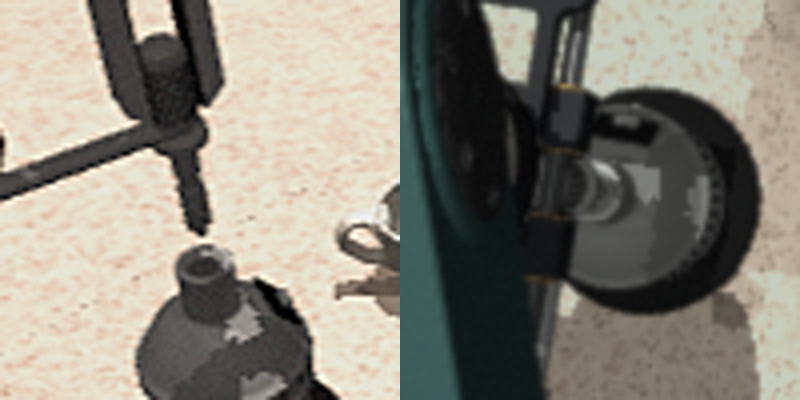

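```bash
python3 - <<'E'
from h import *
x,y=.5113,.1187;sh=.2135
for nm,dz in(("barreltop",.051),("shoulder",0),("drive",-.05),("tip",-.056)):print(nm,proj("scene",(x,y,sh+dz)),(proj("scene",(x,y,sh+dz))-[165,130])*4)
print(proj("scene",(.5115,.1252,.135)))
s=cv2.imread("pics/s2.png")
c=s[160:210,190:240];c=cv2.resize(c,(600,600),interpolation=cv2.INTER_CUBIC)
for i in range(0,50,10):
  cv2.putText(c,str(190+i),(i*12,10),0,.4,(0,0,255),1);cv2.line(c,(i*12,0),(i*12,600),(0,0,255),1)
  cv2.putText(c,str(160+i),(0,i*12+10),0,.4,(0,0,255),1);cv2.line(c,(0,i*12),(600,i*12),(0,0,255),1)
cv2.imwrite("pics/c.png",c)
E
```

```text
barreltop [205.8 141. ] [163.2  44. ]
shoulder [211.2 164.7] [184.8 138.8]
drive [216.1 186.1] [204.4 224.4]
tip [216.7 188.5] [206.8 234. ]
[216.9 195.7]
```

View pics/c.png

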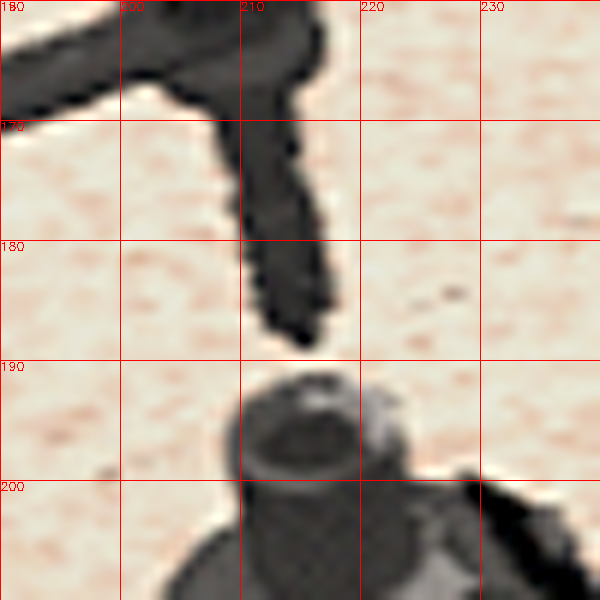

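```bash
python3 - <<'E'
from h import *
b=ray("scene",np.array([216.7,188.5])+[-1.35,-.3],.1575)-[.5113,.1187,.1575]
for m in((215.8,195.6),(215.8,196.1)):
  print(b,ray("scene",m,.135),ray("scene",m,.135)-b)
print(ray("scene",(215.8,196.1),.135)-ray("scene",(216.8,196.1),.135),ray("scene",(215.8,196.1),.135)-ray("scene",(215.8,197.1),.135))
go(.5115,.1252,.42)
E
```

```text
[-1.31686531e-03  2.43875112e-03 -2.77555756e-17] [0.51010815 0.12686832 0.135     ] [0.51142501 0.12442957 0.135     ]
[-1.31686531e-03  2.43875112e-03 -2.77555756e-17] [0.50933402 0.12568891 0.135     ] [0.51065088 0.12325015 0.135     ]
[-0.00140232  0.00128242  0.        ] [0.00154349 0.00235156 0.        ]
t 7.6 pos [0.5112 0.1196 0.4311] rot [3.1414e+00 1.0000e-04 1.4005e+00] q6 0.292 units [ 0.14  -0.018  0.278] w 0.0215 ff 30.0 F [-0.41  0.14 -2.66] T [-0.05  -0.077 -0.021]
```

Call:
play_rows(
  translation=[
    [0.12, -0.01, 0],
    [0, 0, 0],
    [0, 0, 0.2],
    [0, 0, 0.2],
    [0, 0, 0.2],
    [0, 0, 0.1],
    [0, 0, 0],
    [0, 0, 0],
  ],
  twist=[
    [0, 0, 0],
    [0, 0, 0],
    [0, 0, 0],
    [0, 0, 0],
    [0, 0, 0],
    [0, 0, 0],
    [0, 0, 0],
    [0, 0, 0],
  ],
  gripper=[-1, -1, -1, -1, -1, -1, -1, -1],
)

```text
time: 8.4
tool_pos: [0.5117, 0.1245, 0.403]
ee_rot: [-3.142, 0.0, 1.401]
wrist_force: [-0.5, -0.6, -2.5]
width: 0.0215
finger_force: 30.0
```

```bash
python3 -c "
from h import *
go(.5114,.1245,.3827,1.4)"
```

```text
t 8.4 pos [0.5117 0.1245 0.403 ] rot [-3.1415e+00  1.0000e-04  1.4007e+00] q6 0.301 units [-0.002 -0.007  0.507] w 0.0215 ff 30.0 F [-0.52 -0.59 -2.48] T [-0.017 -0.099  0.004]
twist units 0.007375382294774191
```

Call:
play_rows(
  translation=[
    [0, 0, 0.08],
    [0, 0, 0.08],
    [0, 0, 0.08],
    [0, 0, 0],
    [0, 0, 0],
  ],
  twist=[
    [0, 0, 0],
    [0, 0, 0],
    [0, 0, 0],
    [0, 0, 0],
    [0, 0, 0],
  ],
  gripper=[-1, -1, -1, -1, -1],
)

```text
time: 8.9
tool_pos: [0.5117, 0.1246, 0.3933]
ee_rot: [-3.141, 0.0, 1.401]
wrist_force: [0.5, 0.1, -2.6]
width: 0.0215
finger_force: 30.0
```

Call:
play_rows(
  translation=[
    [0, 0, 0.08],
    [0, 0, 0.08],
    [0, 0, 0.04],
    [0, 0, 0],
    [0, 0, 0],
  ],
  twist=[
    [0, 0, 0],
    [0, 0, 0],
    [0, 0, 0],
    [0, 0, 0],
    [0, 0, 0],
  ],
  gripper=[-1, -1, -1, -1, -1],
)

```text
time: 9.4
tool_pos: [0.5117, 0.1246, 0.3854]
ee_rot: [-3.142, 0.0, 1.401]
wrist_force: [0.1, 0.7, -3.4]
width: 0.0214
finger_force: 30.0
```

```bash
python3 -c "
from h import *
go(.5114,.1245,.3827,1.4)"
```

```text
t 9.4 pos [0.5117 0.1246 0.3854] rot [-3.1415e+00  1.0000e-04  1.4008e+00] q6 0.301 units [-0.003 -0.007  0.068] w 0.0214 ff 30.0 F [ 0.09  0.66 -3.41] T [-0.029 -0.061  0.039]
twist units 0.007588608222939275
```

Call:
play_rows(
  translation=[
    [0, 0, 0.05],
    [0, 0, 0.05],
    [0, 0, 0.05],
    [0, 0, 0],
  ],
  twist=[
    [0, 0, 0],
    [0, 0, 0],
    [0, 0, 0],
    [0, 0, 0],
  ],
  gripper=[-1, -1, -1, -1],
)

```text
time: 9.8
tool_pos: [0.5116, 0.1245, 0.3789]
ee_rot: [-3.141, 0.001, 1.401]
wrist_force: [-0.1, -0.4, -3.0]
width: 0.0216
finger_force: 30.0
```

Call:
play_rows(
  translation=[
    [0, 0, 0.05],
    [0, 0, 0.05],
    [0, 0, 0],
  ],
  twist=[
    [0, 0, 0],
    [0, 0, 0],
    [0, 0, 0],
  ],
  gripper=[-1, -1, -1],
)

```text
time: 10.1
tool_pos: [0.5116, 0.1245, 0.375]
ee_rot: [-3.141, 0.0, 1.401]
wrist_force: [-0.2, -0.0, -3.2]
width: 0.0214
finger_force: 30.0
```

Call:
play_rows(
  translation=[
    [0, 0, 0.05],
    [0, 0, 0.03],
    [0, 0, 0],
  ],
  twist=[
    [0, 0, 0],
    [0, 0, 0],
    [0, 0, 0],
  ],
  gripper=[-1, -1, -1],
)

```text
time: 10.4
tool_pos: [0.5117, 0.1245, 0.372]
ee_rot: [-3.141, 0.0, 1.401]
wrist_force: [1.1, -0.1, -1.9]
width: 0.0215
finger_force: 30.0
```

```bash
python3 - <<'E'
from h import *
go(.5114,.1245,.3617,1.4)
s=robot.snapshot('scene')
cv2.imwrite('pics/d.png',cv2.resize(s[140:240,160:260],(600,600),interpolation=cv2.INTER_CUBIC)[...,::-1])
E
```

```text
t 10.4 pos [0.5117 0.1245 0.372 ] rot [-3.1414e+00  3.0000e-04  1.4007e+00] q6 0.301 units [-0.001 -0.006  0.256] w 0.0215 ff 30.0 F [ 1.14 -0.11 -1.87] T [-0.258 -0.09   0.008]
twist units 0.007066936484736441
```

View pics/d.png

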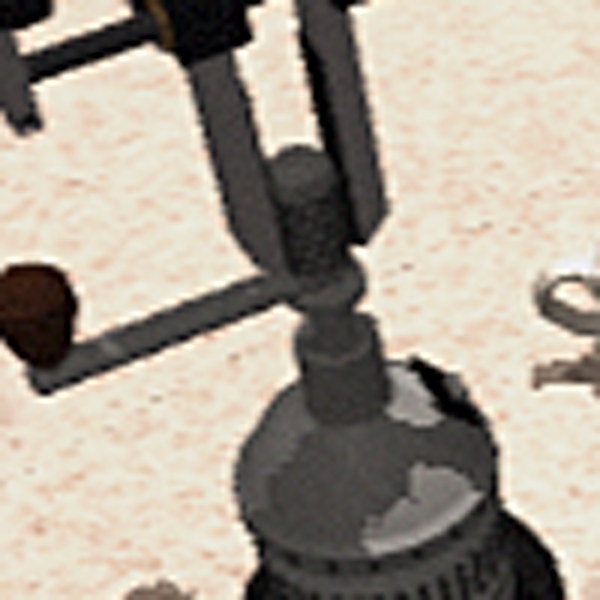

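The stem is inside the neck, with the shoulder at (330,300) and the rim at (340,340), and about 2 cm left to go. I'll keep stepping down lightly.

Call:
play_rows(
  translation=[
    [0, 0, 0.04],
    [0, 0, 0.02],
    [0, 0, 0],
  ],
  twist=[
    [0, 0, 0],
    [0, 0, 0],
    [0, 0, 0],
  ],
  gripper=[-1, -1, -1],
)

```text
time: 10.75
tool_pos: [0.5117, 0.1246, 0.3697]
ee_rot: [-3.141, 0.0, 1.401]
wrist_force: [-0.1, -0.2, -3.0]
width: 0.0212
finger_force: 30.0
```

Call:
play_rows(
  translation=[
    [0, 0, 0.04],
    [0, 0, 0.02],
    [0, 0, 0],
  ],
  twist=[
    [0, 0, 0],
    [0, 0, 0],
    [0, 0, 0],
  ],
  gripper=[-1, -1, -1],
)

```text
time: 11.05
tool_pos: [0.5117, 0.1245, 0.3672]
ee_rot: [-3.141, 0.0, 1.401]
wrist_force: [-1.0, -1.6, -3.4]
width: 0.0218
finger_force: 30.0
```

Call:
play_rows(
  translation=[
    [0, 0, 0.03],
    [0, 0, 0.02],
    [0, 0, 0],
  ],
  twist=[
    [0, 0, 0],
    [0, 0, 0],
    [0, 0, 0],
  ],
  gripper=[-1, -1, -1],
)

```text
time: 11.35
tool_pos: [0.5116, 0.1245, 0.3652]
ee_rot: [-3.141, 0.0, 1.401]
wrist_force: [0.4, -1.7, -2.9]
width: 0.0213
finger_force: 30.0
```

Call:
play_rows(
  translation=[
    [0, 0, 0.025],
    [0, 0, 0.025],
    [0, 0, 0],
  ],
  twist=[
    [0, 0, 0],
    [0, 0, 0],
    [0, 0, 0],
  ],
  gripper=[-1, -1, -1],
)

```text
time: 11.65
tool_pos: [0.5117, 0.1245, 0.3632]
ee_rot: [-3.142, 0.0, 1.401]
wrist_force: [-0.2, -1.3, -3.6]
width: 0.0215
finger_force: 30.0
```

Call:
play_rows(
  translation=[
    [0, 0, 0.025],
    [0, 0, 0.025],
    [0, 0, 0],
  ],
  twist=[
    [0, 0, 0],
    [0, 0, 0],
    [0, 0, 0],
  ],
  gripper=[-1, -1, -1],
)

```text
time: 11.95
tool_pos: [0.5117, 0.1245, 0.3616]
ee_rot: [3.141, 0.0, 1.401]
wrist_force: [-0.3, -2.2, -1.7]
width: 0.0218
finger_force: 30.0
```

```bash
python3 -c "
from h import *
go(.5114,.1245,.3617,1.4)"
```

```text
t 11.95 pos [0.5117 0.1245 0.3616] rot [3.1414e+00 2.0000e-04 1.4008e+00] q6 0.301 units [-0.002 -0.006 -0.003] w 0.0218 ff 30.0 F [-0.28 -2.23 -1.73] T [-0.531  0.026  0.041]
twist units 0.008250721824794027
```

Call:
play_rows(
  translation=[
    [0, 0, 0.025],
    [0, 0, 0],
    [0, 0, 0],
  ],
  twist=[
    [0, 0, 0],
    [0, 0, 0],
    [0, 0, 0],
  ],
  gripper=[-1, -1, -1],
)

```text
time: 12.25
tool_pos: [0.5116, 0.1246, 0.3614]
ee_rot: [3.141, -0.0, 1.401]
wrist_force: [-2.1, -2.3, 3.7]
width: 0.0212
finger_force: 30.0
```

Call:
play_rows(
  translation=[
    [0, 0, 0.025],
    [0, 0, 0],
    [0, 0, 0],
  ],
  twist=[
    [0, 0, 0],
    [0, 0, 0],
    [0, 0, 0],
  ],
  gripper=[-1, -1, -1],
)

```text
time: 12.55
tool_pos: [0.5116, 0.1246, 0.3612]
ee_rot: [3.14, -0.0, 1.401]
wrist_force: [-2.7, -2.8, 7.1]
width: 0.0213
finger_force: 30.0
```

```bash
python3 -c "
from h import *
go(.5114,.1245,.3617,1.4)"
```

```text
t 12.55 pos [0.5116 0.1246 0.3612] rot [ 3.1397e+00 -5.0000e-04  1.4008e+00] q6 0.301 units [-0.003 -0.006 -0.013] w 0.0213 ff 30.0 F [-2.74 -2.77  7.11] T [-0.704  0.624 -0.041]
twist units 0.008116672513471812
```

Call:
play_rows(
  translation=[
    [0, 0, 0],
    [0, 0, 0],
    [0, 0, 0],
    [0, 0, 0],
    [0, 0, 0],
  ],
  twist=[
    [0, 0, 0.5],
    [0, 0, 0.5],
    [0, 0, 0.5],
    [0, 0, 0.5],
    [0, 0, 0],
  ],
  gripper=[-1, -1, -1, -1, -1],
)

```text
time: 13.05
tool_pos: [0.5119, 0.1245, 0.3612]
ee_rot: [3.139, -0.001, 1.2]
wrist_force: [-1.4, -1.9, 6.5]
width: 0.0211
finger_force: 30.0
```

```bash
python3 -c "
from h import *
go(.5114,.1245,.3617,1.4)"
```

```text
t 13.05 pos [0.5119 0.1245 0.3612] rot [ 3.1388e+00 -1.2000e-03  1.2000e+00] q6 0.502 units [-0.005 -0.01  -0.012] w 0.0211 ff 30.0 F [-1.44 -1.89  6.46] T [-0.65   0.356  0.037]
twist units -2.0002566382607645
```

Call:
play_rows(
  translation=[
    [0, 0, 0],
    [0, 0, 0],
    [0, 0, 0],
    [0, 0, 0],
    [0, 0, 0],
  ],
  twist=[
    [0, 0, 0.5],
    [0, 0, 0.5],
    [0, 0, 0.5],
    [0, 0, 0.5],
    [0, 0, 0],
  ],
  gripper=[-1, -1, -1, -1, -1],
)

```text
time: 13.55
tool_pos: [0.5119, 0.1245, 0.3611]
ee_rot: [3.139, -0.002, 1.0]
wrist_force: [-2.0, -2.6, 6.0]
width: 0.0215
finger_force: 30.0
```

Call:
play_rows(
  translation=[
    [0, 0, 0],
    [0, 0, 0],
    [0, 0, 0],
    [0, 0, 0],
    [0, 0, 0],
  ],
  twist=[
    [0, 0, 0.5],
    [0, 0, 0.5],
    [0, 0, 0.5],
    [0, 0, 0.5],
    [0, 0, 0],
  ],
  gripper=[-1, -1, -1, -1, -1],
)

```text
time: 14.05
tool_pos: [0.512, 0.1245, 0.3608]
ee_rot: [3.139, -0.002, 0.801]
wrist_force: [-0.3, -1.0, 5.4]
width: 0.0216
finger_force: 30.0
```

Call:
play_rows(
  translation=[
    [0, 0, 0],
    [0, 0, 0],
    [0, 0, 0],
    [0, 0, 0],
    [0, 0, 0],
  ],
  twist=[
    [0, 0, 0.5],
    [0, 0, 0.5],
    [0, 0, 0.5],
    [0, 0, 0.5],
    [0, 0, 0],
  ],
  gripper=[-1, -1, -1, -1, -1],
)

```text
time: 14.55
tool_pos: [0.5117, 0.1244, 0.3585]
ee_rot: [-3.142, 0.001, 0.602]
wrist_force: [0.3, -2.6, -1.3]
width: 0.0219
finger_force: 30.0
```

```bash
python3 -c "
from h import *
go(.5114,.1245,.3617,1.4)"
```

```text
t 14.55 pos [0.5117 0.1244 0.3585] rot [-3.1415e+00  1.0000e-03  6.0160e-01] q6 1.1 units [-0.006 -0.006 -0.081] w 0.0219 ff 30.0 F [ 0.29 -2.65 -1.29] T [-0.672 -0.005  0.001]
twist units -7.984360570029205
```

It dropped into the drive: z fell from 0.361 to 0.3585 and the force vanished. Next I press it home, which should be at about 0.3525.

Call:
play_rows(
  translation=[
    [0, 0, 0.04],
    [0, 0, 0.03],
    [0, 0, 0],
  ],
  twist=[
    [0, 0, 0],
    [0, 0, 0],
    [0, 0, 0],
  ],
  gripper=[-1, -1, -1],
)

```text
time: 14.85
tool_pos: [0.5116, 0.1247, 0.3555]
ee_rot: [-3.141, 0.001, 0.601]
wrist_force: [0.1, -1.4, -4.0]
width: 0.0214
finger_force: 30.0
```

Call:
play_rows(
  translation=[
    [0, 0, 0.03],
    [0, 0, 0.02],
    [0, 0, 0],
  ],
  twist=[
    [0, 0, 0],
    [0, 0, 0],
    [0, 0, 0],
  ],
  gripper=[-1, -1, -1],
)

```text
time: 15.15
tool_pos: [0.5116, 0.1249, 0.3542]
ee_rot: [-3.14, 0.0, 0.601]
wrist_force: [-0.5, -0.1, -3.4]
width: 0.0218
finger_force: 30.0
```

```bash
python3 -c "
from h import *
go(.5114,.1245,.3527)"
```

```text
t 15.15 pos [0.5116 0.1249 0.3542] rot [-3.1405e+00  2.0000e-04  6.0120e-01] q6 1.101 units [-0.008  0.005  0.038] w 0.0218 ff 30.0 F [-0.54 -0.06 -3.39] T [-0.15   0.011  0.03 ]
```

Call:
play_rows(
  translation=[
    [0, 0, 0.03],
    [0, 0, 0],
    [0, 0, 0],
  ],
  twist=[
    [0, 0, 0],
    [0, 0, 0],
    [0, 0, 0],
  ],
  gripper=[-1, -1, -1],
)

```text
time: 15.45
tool_pos: [0.5117, 0.1247, 0.3536]
ee_rot: [-3.141, -0.001, 0.601]
wrist_force: [0.6, -0.3, -3.1]
width: 0.0213
finger_force: 30.0
```

Call:
play_rows(
  translation=[
    [0, 0, 0.02],
    [0, 0, 0],
    [0, 0, 0],
  ],
  twist=[
    [0, 0, 0],
    [0, 0, 0],
    [0, 0, 0],
  ],
  gripper=[-1, -1, -1],
)

```text
time: 15.75
tool_pos: [0.5117, 0.1246, 0.3528]
ee_rot: [3.141, -0.0, 0.601]
wrist_force: [-0.1, 0.6, -2.5]
width: 0.0212
finger_force: 30.0
```

Call:
play_rows(
  translation=[
    [0, 0, 0.02],
    [0, 0, 0],
    [0, 0, 0],
  ],
  twist=[
    [0, 0, 0],
    [0, 0, 0],
    [0, 0, 0],
  ],
  gripper=[-1, -1, -1],
)

```text
time: 16.05
tool_pos: [0.5116, 0.1246, 0.3527]
ee_rot: [3.141, -0.001, 0.601]
wrist_force: [-1.7, 0.2, 1.6]
width: 0.0216
finger_force: 30.0
```

Call:
play_rows(
  translation=[
    [0, 0, 0.02],
    [0, 0, 0],
    [0, 0, 0],
  ],
  twist=[
    [0, 0, 0],
    [0, 0, 0],
    [0, 0, 0],
  ],
  gripper=[-1, -1, -1],
)

```text
time: 16.35
tool_pos: [0.5115, 0.1246, 0.3527]
ee_rot: [3.141, -0.001, 0.601]
wrist_force: [-3.3, 0.5, 6.5]
width: 0.0215
finger_force: 30.0
```

Call:
play_rows(
  translation=[
    [0, 0, -0.03],
    [0, 0, 0],
    [0, 0, 0],
    [0, 0, 0],
    [0, 0, 0],
    [0, 0, 0],
  ],
  twist=[
    [0, 0, 0],
    [0, 0, 0],
    [0, 0, 0],
    [0, 0, 0],
    [0, 0, 0],
    [0, 0, 0],
  ],
  gripper=[-1, -1, -0.2, 0, 0, 0],
)

```text
time: 16.95
tool_pos: [0.5118, 0.1245, 0.3519]
ee_rot: [3.142, 0.0, 0.601]
wrist_force: [-0.6, 0.7, -0.6]
width: 0.0464
finger_force: 0.0
```

Call:
play_rows(
  translation=[
    [0, 0, -0.2],
    [0, 0, -0.5],
    [0, 0, -0.7],
    [0, 0, -0.7],
    [0, 0, -0.7],
    [0, 0, 0],
    [0, 0, 0],
  ],
  twist=[
    [0, 0, 0],
    [0, 0, 0],
    [0, 0, 0],
    [0, 0, 0],
    [0, 0, 0],
    [0, 0, 0],
    [0, 0, 0],
  ],
  gripper=[0, 0, 0, 0, 0, 0, 0],
)

```text
time: 17.65
tool_pos: [0.5116, 0.1246, 0.4648]
ee_rot: [3.141, -0.001, 0.601]
wrist_force: [0.8, -0.3, -1.6]
width: 0.047
finger_force: 0.0
```

```bash
python3 - <<'E'
from h import *
go(.5116,.1246,.46)
s=robot.snapshot('scene')
print(proj("scene",(.5116,.1246,.186)),[ (d["centre"],d["score"]) for d in robot.spot_point("crank_grip","scene")[:1]])
cv2.imwrite('pics/e.png',cv2.resize(s[140:240,160:260],(600,600),interpolation=cv2.INTER_CUBIC)[...,::-1])
E
```

```text
t 17.65 pos [0.5116 0.1246 0.4648] rot [ 3.1407e+00 -1.5000e-03  6.0080e-01] q6 1.101 units [-0.    -0.001  0.121] w 0.047 ff 0.0 F [ 0.81 -0.3  -1.62] T [-0.012 -0.018  0.027]
[212.3 175.1] [([0.5092, 0.1252, 0.1705], 0.78)]
```

View pics/e.png

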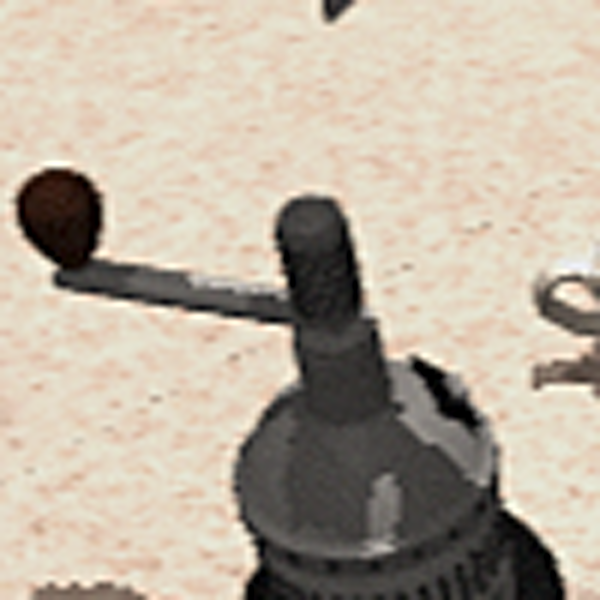

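The flange sits flush on the neck at (340,325) with no gap, the fingers are clear, and the detected grip height of 0.1705 matches the home position (0.169).

```bash
python3 -c "
from bench import robot
print(robot.close_job())"
```

```text
the job is handed in; nothing more can be done
None
```

The crank is fitted on the mill with its shoulder down on the neck and has been let go, and the job is handed in at about 18 s. I pushed down with at most about 10 N, and the catch seemed to snap into its groove: the sideways force on the stem vanished just before it seated.

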